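Tip the painted signs plain side up

ROBOT

A 6-joint arm with a two-finger parallel gripper is mounted at the origin on the work surface. World frame = base frame: x ahead of the robot, y to its left, z up, the work surface at z = 0. Lengths are in m, angles in rad, forces in N, time in s.
With the tool pointing down it reaches from about 0.425 to 0.95 m from the base axis. Payload 3.5 kg.
Tool frame: the origin (TCP) lies midway between the tips of the shut fingers; the grasp point (between the pads) lies 19 mm behind it; z points along the fingers, y is the line along which they close (so a half turn about z gives the same grasp; the last joint's range is limited). The gripper opens to 85 mm and grips with 20 to 120 N. Pads are 22 mm wide; open, the fingers measure 114 mm over their backs; the gripper's body (76 mm by 85 mm) begins 54 mm behind the grasp point. The pads swing forward as they close: fully open they stand 13 mm farther back than shut.
Start: joints at [1.146, 0.286, 1.577, -0, 1.279, -0.15], TCP at [0.183, 0.65, 0.199] pointing down, gripper open.
Joint ranges: [-2.77, 2.77], [-0.9, 2.22], [0.21, 2.48], [-1.53, 4.67], [0.24, 2.81], [-2.84, 2.84]. Speed limits (rad/s): [2.79, 2.79, 3.14, 3.14, 3.14, 3.14].

INTERFACE

Orientations are given as a unit quaternion [x, y, z, w].
In Python, from plant import ctrl gives the robot as it stands. The module is installed in compiled form; this text tells all that it offers.
- The arm moves only by the shell command python3 -m inch 'ROWS' [FORCE]. ROWS is JSON, a list of rows, each a list of 5 numbers: the closure, from 0 (fully open) to 1 (shut), then the shift along the tool's x, y, z in m, then the turn about the tool's z in degrees. A call has 1 to 5 rows; each row is the pose to reach, as a shift and turn from the pose commanded when the call began, along the tool's axes at that moment; what a row does not reach only later rows make up. A row lasts 1/12 s, in which the tool goes at most 41.7 mm and 7.16 degrees, less where a joint would pass 70% of its speed; a pose out of reach is approached as far as the arm can. A call with a gripper value outside its range is refused whole. The fingers move at their own pace and stop on an object; FORCE is the grip in N (left out, the last holds). Time passes only in rows, so rows that repeat a pose let the fingers close. It gives the time, the measured TCP pose, the force, the opening and the grip force at its end, in the units of the state.
- ctrl.get_state(): the state, without advancing time (a new reading comes with each control period).
- ctrl.read_camera(name): name is "side" or "top" or "wrist"; returns a dict with "pixels" (420x560x3 uint8, red, green, blue), "depth" (420x560 float32, m along the optical axis (not along the pixel's ray), 0 where there is no reading), "fx", "fy", "cx", "cy" (pixels), "D" ([k1, k2, p1, p2, k3] as OpenCV has them; the pictures are not rectified), "xyz" and "rotation" of the camera in the world; the wrist camera has in their place "mount" (4x4, takes a point from camera to tool coordinates, whose origin is the TCP and whose axes are the flange's). Camera axes: x right, y down, z forward; pixel columns grow to the right and rows downward; lengths in m; the calibration is good to about 2 mm. A picture is of the moment at which its call begins: read the wrist's pose just before it.
- ctrl.sign_off(): hands the job in; it is judged then, once.
Trained networks look in a picture, given as the dict that the camera call returned (one of the last four; its "shot" number tells which), for a name from the list of things; names that differ only in an ending like _2 or _b are one class to them, and where a whole thing is asked for, a point or a joint stands for the part that bears it (a point fixed in the world has none). Each returns a list of dicts, best first, with "score" (0 to 1); they miss things now and then, are a little off and sometimes report something else, mostly with a low value. They report only what shows in the picture. A call takes as long as a camera call.
- ctrl.spot_in(query, picture): "at" ([column, row] in pixels, amid what is visible of it).
- ctrl.tip_of(query, picture): "at" ([column, row] in pixels: a listed point, or the origin of a listed thing).
The state is a dict: "time": time; "qpos": joint angles; "dq": joint speeds; "joint_efforts": joint torques, N m; "eef_pos": TCP position; "tcp_rot": TCP orientation; "contact_force": force on the tool from outside, world axes, zero at the start; "wrist_torque": the same for the moment, N m; "opening": opening from 0.0 (shut) to 1.0 (fully open); "finger_force": force on a finger pad.
Only numpy, scipy, OpenCV 4.12 (cv2) and the standard library are available. Lean on these libraries where they do the work, as an engineer would, in place of code of your own. Each camera call takes 0.05 s, during which the arm holds its last target. There are 200 camera calls.

TASK

Two thick foam-board signs, a yellow flower and a lime-green cloud, stand on edge on the grey mat, each with one side already inked with black strokes. With the fingertips gently push each one over where it stands, so that both end lying flat on the mat with their plain side up, ready for brushing. Only push them, never pick them up, and leave the jar, tin, bucket and brush alone.

Things in the scene. Friction and masses are not known exactly. Their poses are not given: they have to be found in the camera images.
- yellow_sign: Yellow four-lobed flower sign. Loose, 0.18 to 0.35 kg, 150 mm high, 150 wide, 60 thick, standing on its flat bottom edge (110 wide). Origin: centre of its underside. Axes: z up its height, y along its width, x out of its PLAIN face (at x = +30; black-stroked face at x = -30). Plain face starts turned roughly towards the robot (within 25 degrees).
- yellow_sign_center (a point): middle of the yellow sign, 75 mm above its origin along its z. Pushed near the top, it tips about the bottom edge of the far face, passes balance at about 22 degrees, then falls by itself; pushed low it only slides
- green_sign: Lime-green three-lobed cloud sign, one lobe (90 wide) on top. Loose, 0.18 to 0.35 kg, 150 mm high, 150 wide, 60 thick, standing on its flat bottom edge (130 wide). Origin: centre of its underside. Axes: z up its height, y along its width, x out of its PLAIN face (at x = +30; black-stroked face at x = -30). Plain face starts turned roughly away from the robot (within 25 degrees).
- green_sign_center (a point): middle of the green sign, 75 mm above its origin along its z. Pushed near the top, it tips about the bottom edge of the far face, passes balance at about 22 degrees, then falls by itself; pushed low it only slides
- mat: fixed grey felt mat, 540 (x) by 800 (y), 4 thick, on the work surface; origin at the centre of its underside
- ink_jar: loose black closed jar, 48 across, 70 high, standing on the mat between the signs, nearer the robot; origin at the centre of its underside. Bystander.
- paint_tin: loose closed tin with a blue label, 50 across, 80 high, standing on the mat between the signs, farther from the robot; origin at the centre of its underside. Bystander.
- bucket: loose small yellow open bucket, 110 across the rim, 100 high, on the table to the right of the mat; origin at the centre of its underside. Bystander.
- brush: loose brush, about 200 long, lying on the table to the left of the mat; its length along its own x axis. Bystander.

How it is judged:
By the outcome, as a careful person would: the job done as asked, in the order asked, and still so for the second after the job is handed in, with the robot touching nothing.
It also fails if it takes over 54 s, if anything falls off the work surface, if the arm or the gripper's body presses on something with over 40 N, if the wrist force passes 120 N, or if a joint passes its speed limit or range.

## Working session

There is one attempt and no reset: what is moved stays moved. The work goes in short steps, Python scripts to look and compute and a shell command to move; the robot and the scene stay as the last step left them, time stands still between calls to the robot, and variables do not carry over. Pictures are saved under pics/ and viewed, at most 10 in all, crops included, and the job is handed in when it is done.

```bash
mkdir -p pics
cat > h.py <<'E'
import numpy as np, cv2
from plant import ctrl
from scipy.spatial.transform import Rotation as R
def rot(c):
    r=np.array(c["rotation"],float)
    return r if r.shape==(3,3) else R.from_quat(r).as_matrix()
def cloud(c):
    K=np.array([[c["fx"],0,c["cx"]],[0,c["fy"],c["cy"]],[0,0,1]],float)
    h,w=c["depth"].shape
    u,v=np.meshgrid(np.arange(w),np.arange(h))
    p=cv2.undistortPoints(np.stack([u,v],-1).reshape(-1,1,2).astype(float),K,np.array(c["D"],float)).reshape(h,w,2)
    d=c["depth"][...,None]
    P=np.concatenate([p*d,d],-1)
    return P@rot(c).T+np.array(c["xyz"])
def save(c,n): cv2.imwrite("pics/"+n,cv2.cvtColor(c["pixels"],cv2.COLOR_RGB2BGR))
E
python3 - <<'E'
from h import *
s=ctrl.get_state();print(s["eef_pos"],s["tcp_rot"],s["time"])
for n in("top","side"):
    c=ctrl.read_camera(n);save(c,n+"0.png");P=cloud(c);print(n,c["xyz"])
    for q in("yellow_sign","green_sign","ink_jar","paint_tin"):
        for r in ctrl.spot_in(q,c)[:2]:
            u,v=map(int,np.round(r["at"]));print(q,r["score"],u,v,P[v,u].round(3))
    hsv=cv2.cvtColor(c["pixels"],cv2.COLOR_RGB2HSV)
    np.savez(n+"0.npz",P=P,hsv=hsv,d=c["depth"])
E
python3 -c "
import cv2,numpy as np
a=cv2.imread('pics/top0.png');b=cv2.imread('pics/side0.png')
cv2.imwrite('pics/both0.png',cv2.resize(np.vstack([a,b]),(400,600)))"
```

```text
[0.18281257 0.64899364 0.19740301] [ 1.36934734e-01  9.90579328e-01 -1.16615934e-03 -3.36661031e-04] 0.0
top [0.3140456  0.02356946 1.40597867]
yellow_sign 0.92 229 215 [0.51  0.173 0.143]
green_sign 0.82 340 219 [ 0.504 -0.161  0.152]
ink_jar 0.53 287 235 [ 0.461 -0.005  0.072]
paint_tin 0.8 287 177 [ 0.648 -0.001  0.078]
side [ 0.46522344 -1.3647616   1.0023755 ]
yellow_sign 0.82 272 186 [0.508 0.096 0.114]
green_sign 0.93 284 252 [ 0.525 -0.227  0.1  ]
ink_jar 0.88 261 226 [ 0.466 -0.028  0.047]
paint_tin 0.77 325 221 [ 0.663 -0.028  0.054]
```

View pics/top0.png

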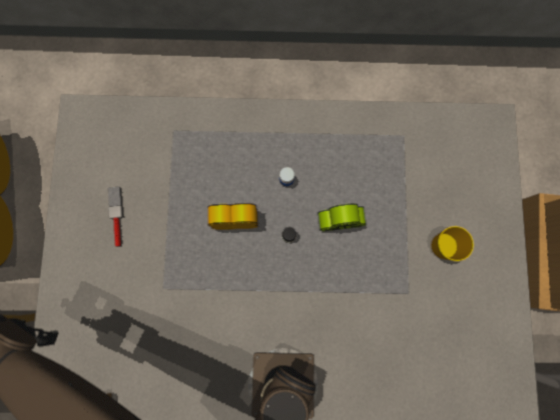

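View pics/side0.png

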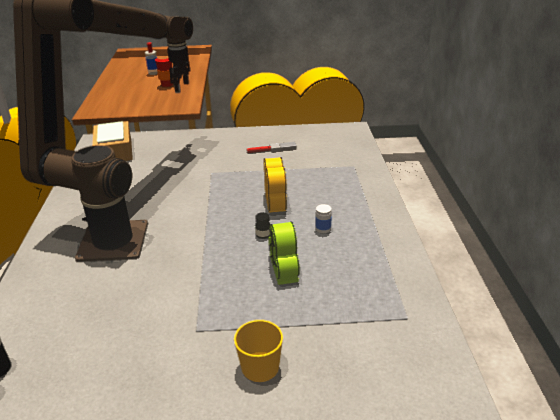

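The top view shows the yellow sign at about (232,215) and the green one at (342,217). The jar is at (288,235) and the tin at (287,176). All four match the networks. Next I'll get each sign's face angle and extents.

Run:
```python
import numpy as np,cv2
from scipy.spatial.transform import Rotation as R
for n in("top0","side0"):
    f=np.load(n+".npz");P,hsv,d=f["P"],f["hsv"],f["d"]
    for name,lo,hi,y in(("yellow",15,27,(.03,.35)),("green",28,50,(-.33,-.03))):
        m=(hsv[...,0]>=lo)&(hsv[...,0]<=hi)&(hsv[...,1]>120)&(d>0)&(P[...,2]>.02)&(P[...,1]>y[0])&(P[...,1]<y[1])&(P[...,0]>.3)&(P[...,0]<.75)
        Q=P[m]; t=Q[Q[:,2]>(.09)]
        (cx,cy),wh,a=cv2.minAreaRect(t[:,:2].astype(np.float32)*1000)
        e=np.linalg.svd(t[:,:2]-t[:,:2].mean(0),full_matrices=False)[2]
        ang=np.degrees(np.arctan2(e[0,1],e[0,0]))
        print(n,name,len(Q),len(t),"c",cx,cy,"wh",wh,"a",a,"pca width dir",ang,"z",np.percentile(Q[:,2],[1,50,99]).round(3),Q.min(0).round(3),Q.max(0).round(3))
        if n=="top0":
            for yy in np.arange(t[:,1].min(),t[:,1].max(),.015):
                k=t[(abs(t[:,1]-yy-.0075)<.0075)]
                if len(k)>3: print("  y%.3f x %.3f..%.3f zmax %.3f"%(yy+.0075,k[:,0].min(),k[:,0].max(),k[:,2].max()))
```

```text
top0 yellow 1039 899 c 514.439208984375 165.66213989257812 wh (58.77732467651367, 144.99525451660156) a 3.3448851108551025 pca width dir -86.55866646154256 z [0.029 0.145 0.157] [0.481 0.092 0.021] [0.546 0.239 0.159]
  y0.099 x 0.489..0.546 zmax 0.145
  y0.114 x 0.488..0.546 zmax 0.156
  y0.129 x 0.488..0.544 zmax 0.159
  y0.144 x 0.486..0.544 zmax 0.159
  y0.159 x 0.486..0.543 zmax 0.155
  y0.174 x 0.485..0.542 zmax 0.151
  y0.189 x 0.483..0.543 zmax 0.159
  y0.204 x 0.483..0.542 zmax 0.157
  y0.219 x 0.482..0.540 zmax 0.158
  y0.234 x 0.482..0.540 zmax 0.149
top0 green 974 614 c 518.6004028320312 -177.53350830078125 wh (60.391273498535156, 93.77923583984375) a 6.5754218101501465 pca width dir 95.98837628528253 z [0.041 0.132 0.157] [ 0.483 -0.255  0.021] [ 0.555 -0.103  0.16 ]
  y-0.219 x 0.494..0.549 zmax 0.145
  y-0.204 x 0.493..0.553 zmax 0.152
  y-0.189 x 0.489..0.550 zmax 0.158
  y-0.174 x 0.489..0.548 zmax 0.160
  y-0.159 x 0.486..0.547 zmax 0.160
  y-0.144 x 0.486..0.544 zmax 0.148
  y-0.129 x 0.490..0.541 zmax 0.136
side0 yellow 845 488 c 517.9484252929688 150.248291015625 wh (59.28400421142578, 133.6568603515625) a 3.5279958248138428 pca width dir -80.67360550879786 z [0.022 0.106 0.154] [0.486 0.083 0.02 ] [0.55  0.219 0.157]
side0 green 1253 696 c 523.7166137695312 -191.94601440429688 wh (63.97800064086914, 81.21275329589844) a 3.2794551849365234 pca width dir -52.23331715662976 z [0.03  0.103 0.156] [ 0.485 -0.263  0.021] [ 0.561 -0.118  0.159]
```

Yellow: centre (0.514, 0.166), width direction 93.4°. Green: centre (0.519, −0.178), width direction 96°. Both tops sit at z≈0.155, which fits the given sizes. I'll shut the fingers and move in front of the yellow sign.

```bash
python3 -m inch '[[1,-0.027,-0.028,0,0],[1,-0.054,-0.056,0,0],[1,-0.081,-0.084,0,0],[1,-0.108,-0.112,0,0],[1,-0.135,-0.14,0,0]]' 20
python3 -m inch '[[1,-0.027,-0.028,0,0],[1,-0.054,-0.056,0,0],[1,-0.081,-0.084,0,0],[1,-0.108,-0.112,0,0],[1,-0.135,-0.14,0,0]]'
python3 -m inch '[[1,-0.027,-0.029,0,-6],[1,-0.054,-0.059,0,-12],[1,-0.081,-0.088,0,-19],[1,-0.11,-0.12,0,-19],[1,-0.11,-0.12,0,-19]]'
```

```text
time: 0.92
eef_pos: [0.2755, 0.4768, 0.1989]
tcp_rot: [0.137, 0.991, 0.0, 0.0]
contact_force: [0.3, -0.2, 0.5]
opening: 0.3
finger_force: 0.0
time: 1.33
eef_pos: [0.3676, 0.3053, 0.1992]
tcp_rot: [0.137, 0.991, 0.0, 0.0]
contact_force: [1.2, 0.4, -0.0]
opening: -0.001
finger_force: 0.0
time: 1.75
eef_pos: [0.4425, 0.1573, 0.1994]
tcp_rot: [-0.026, 1.0, -0.001, 0.001]
contact_force: [0.3, 0.4, 0.6]
opening: -0.002
finger_force: 0.0
```

```bash
python3 -m inch '[[1,0,0.002,0.03,0],[1,0,0.004,0.06,0],[1,0,0.004,0.073,0],[1,-0.01,0.004,0.073,0],[1,-0.02,0.004,0.073,0]]'
python3 -m inch '[[1,-0.005,0,0,0],[1,-0.01,0,0,0],[1,-0.015,0,0,0],[1,-0.02,0,0,0],[1,-0.025,0,0,0]]'
python3 -m inch '[[1,-0.005,0,0,0],[1,-0.01,0,0,0],[1,-0.015,0,0,0],[1,-0.02,0,0,0],[1,-0.025,0,0,0]]'
python3 - <<'E'
from h import *
c=ctrl.read_camera("side");save(c,"s1.png")
E
```

```text
time: 2.17
eef_pos: [0.4602, 0.167, 0.1255]
tcp_rot: [-0.029, 1.0, -0.0, -0.0]
contact_force: [-0.9, -0.5, -0.1]
opening: 0.004
finger_force: 0.0
time: 2.58
eef_pos: [0.486, 0.1683, 0.1265]
tcp_rot: [-0.028, 1.0, 0.0, 0.001]
contact_force: [-0.2, -0.3, 0.1]
opening: 0.003
finger_force: 0.0
time: 3.0
eef_pos: [0.5104, 0.1696, 0.1258]
tcp_rot: [-0.028, 1.0, -0.0, -0.0]
contact_force: [0.4, -0.2, 0.3]
opening: -0.001
finger_force: 0.0
```

View pics/s1.png

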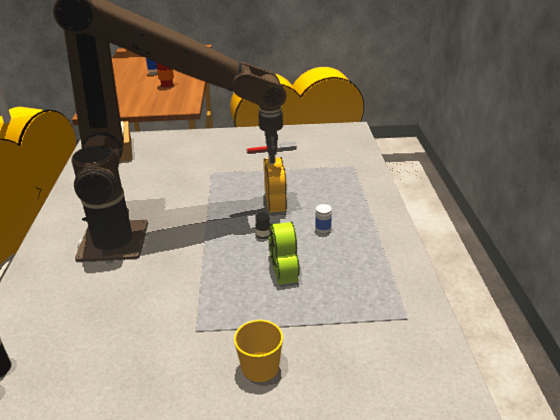

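The picture shows the yellow sign still upright at (274,185), with the fingers at its top. No contact force was felt, so they may have gone into the notch between the top lobes. I'll check the notch profile.

Run:
```python
import numpy as np
from h import *
f=np.load("top0.npz");P=f["P"]
for x0 in (.50,.515,.53):
    m=(abs(P[...,0]-x0)<.008)&(P[...,1]>.08)&(P[...,1]<.25)
    Q=P[m];print(x0,[(round(y,3),Q[abs(Q[:,1]-y)<.003][:,2].min().round(3),Q[abs(Q[:,1]-y)<.003][:,2].max().round(3)) for y in np.arange(.14,.2,.006)])
s=ctrl.get_state();p,q=np.array(s["eef_pos"]),R.from_quat(s["tcp_rot"]).as_matrix()
c=ctrl.read_camera("wrist");save(c,"w1.png")
```

```text
0.5 [(np.float64(0.14), np.float64(0.149), np.float64(0.159)), (np.float64(0.146), np.float64(0.149), np.float64(0.156)), (np.float64(0.152), np.float64(0.148), np.float64(0.155)), (np.float64(0.158), np.float64(0.143), np.float64(0.15)), (np.float64(0.164), np.float64(0.137), np.float64(0.142)), (np.float64(0.17), np.float64(0.134), np.float64(0.151)), (np.float64(0.176), np.float64(0.143), np.float64(0.148)), (np.float64(0.182), np.float64(0.146), np.float64(0.156)), (np.float64(0.188), np.float64(0.145), np.float64(0.151)), (np.float64(0.194), np.float64(0.15), np.float64(0.159))]
0.515 [(np.float64(0.14), np.float64(0.15), np.float64(0.158)), (np.float64(0.146), np.float64(0.147), np.float64(0.154)), (np.float64(0.152), np.float64(0.147), np.float64(0.154)), (np.float64(0.158), np.float64(0.143), np.float64(0.149)), (np.float64(0.164), np.float64(0.14), np.float64(0.148)), (np.float64(0.17), np.float64(0.133), np.float64(0.144)), (np.float64(0.176), np.float64(0.142), np.float64(0.149)), (np.float64(0.182), np.float64(0.144), np.float64(0.152)), (np.float64(0.188), np.float64(0.149), np.float64(0.154)), (np.float64(0.194), np.float64(0.148), np.float64(0.156))]
0.53 [(np.float64(0.14), np.float64(0.149), np.float64(0.155)), (np.float64(0.146), np.float64(0.146), np.float64(0.156)), (np.float64(0.152), np.float64(0.146), np.float64(0.155)), (np.float64(0.158), np.float64(0.144), np.float64(0.151)), (np.float64(0.164), np.float64(0.141), np.float64(0.145)), (np.float64(0.17), np.float64(0.137), np.float64(0.145)), (np.float64(0.176), np.float64(0.141), np.float64(0.147)), (np.float64(0.182), np.float64(0.143), np.float64(0.153)), (np.float64(0.188), np.float64(0.145), np.float64(0.154)), (np.float64(0.194), np.float64(0.148), np.float64(0.155))]
```

View pics/w1.png

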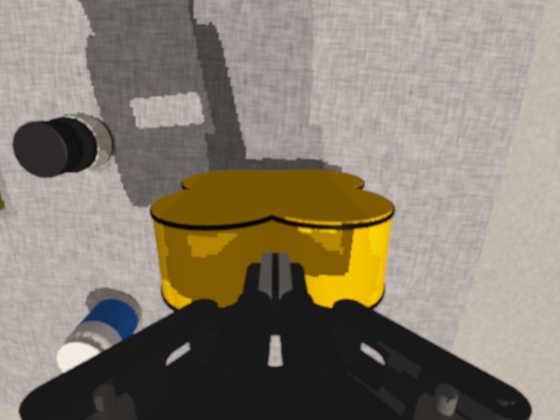

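The wrist view is from the robot side. It shows the yellow sign's near face plain, at (270,195), with no strokes, and the fingertips in its top notch at (275,275). I'll back out, open the fingers part way so they press on both top lobes, and push again.

```bash
python3 -m inch '[[1,0.02,0,0,0],[1,0.04,0,0,0],[1,0.06,0,0,0],[1,0.08,0,0,0],[1,0.08,0,0,0]]'
python3 -m inch '[[0.3,0,-0.001,0.003,0],[0.3,0,-0.002,0.006,0],[0.3,0,-0.003,0.008,0],[0.3,0,-0.003,0.008,0],[0.3,0,-0.003,0.008,0]]'
python3 -m inch '[[0.3,-0.008,0,0,0],[0.3,-0.016,0,0,0],[0.3,-0.024,0,0,0],[0.3,-0.032,0,0,0],[0.3,-0.04,0,0,0]]'
python3 -m inch '[[0.3,-0.005,0,0,0],[0.3,-0.01,0,0,0],[0.3,-0.015,0,0,0],[0.3,-0.02,0,0,0],[0.3,-0.025,0,0,0]]'
python3 - <<'E'
from h import *
c=ctrl.read_camera("side");save(c,"s2.png")
c=ctrl.read_camera("wrist");save(c,"w2.png")
cv2.imwrite("pics/sw2.png",cv2.resize(np.hstack([cv2.imread("pics/s2.png"),cv2.imread("pics/w2.png")]),(800,300)))
E
```

```text
time: 3.52
eef_pos: [0.4267, 0.165, 0.1249]
tcp_rot: [-0.029, 1.0, -0.0, -0.002]
contact_force: [-0.1, 0.4, -1.0]
opening: -0.002
finger_force: 0.0
time: 3.93
eef_pos: [0.4307, 0.1618, 0.1175]
tcp_rot: [-0.028, 1.0, -0.0, -0.0]
contact_force: [-0.4, 0.4, 0.1]
opening: 0.694
finger_force: 0.0
time: 4.35
eef_pos: [0.4714, 0.1643, 0.1179]
tcp_rot: [-0.028, 1.0, 0.0, 0.0]
contact_force: [-0.2, -0.4, -0.2]
opening: 0.702
finger_force: 0.0
time: 4.77
eef_pos: [0.4955, 0.1657, 0.1178]
tcp_rot: [-0.028, 1.0, -0.0, -0.0]
contact_force: [0.2, 0.7, -0.2]
opening: 0.697
finger_force: 0.0
```

View pics/sw2.png

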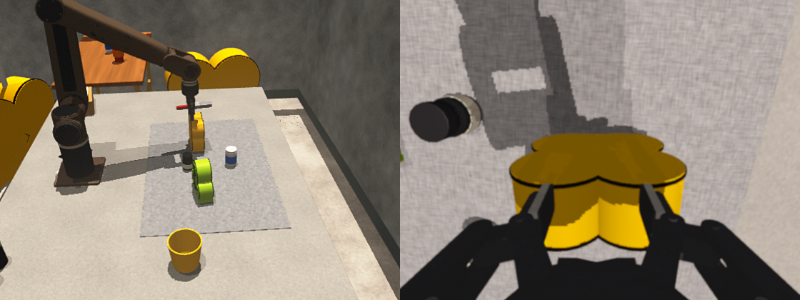

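The wrist view shows both fingers on the lobes of the plain face. The tipping force is lost in the sensor noise. I'll keep pushing gently.

```bash
python3 -m inch '[[0.3,-0.005,0,0,0],[0.3,-0.01,0,0,0],[0.3,-0.015,0,0,0],[0.3,-0.02,0,0,0],[0.3,-0.025,0,0,0]]'
python3 -m inch '[[0.3,-0.005,0,0,0],[0.3,-0.01,0,0,0],[0.3,-0.015,0,0,0],[0.3,-0.02,0,0,0],[0.3,-0.025,0,0,0]]'
python3 - <<'E'
from h import *
c=ctrl.read_camera("side");save(c,"s3.png")
c=ctrl.read_camera("wrist");save(c,"w3.png")
cv2.imwrite("pics/sw3.png",cv2.resize(np.hstack([cv2.imread("pics/s3.png"),cv2.imread("pics/w3.png")]),(800,300)))
E
```

```text
time: 5.28
eef_pos: [0.5207, 0.1671, 0.1179]
tcp_rot: [-0.028, 1.0, -0.0, 0.0]
contact_force: [-0.9, 0.1, -0.4]
opening: 0.702
finger_force: 0.0
time: 5.7
eef_pos: [0.5456, 0.1685, 0.1178]
tcp_rot: [-0.028, 1.0, -0.0, -0.0]
contact_force: [0.5, -0.3, -0.3]
opening: 0.703
finger_force: 0.0
```

View pics/sw3.png

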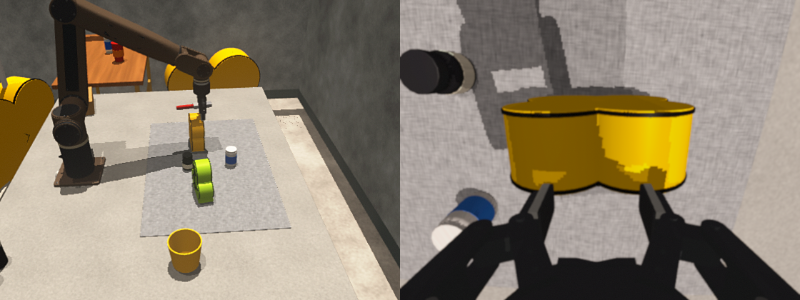

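The picture shows the sign still upright while the fingers have gone past the top of it, so my height estimate and the TCP don't agree. I'll measure the fingertips and the sign from the wrist and side depth images.

```bash
cat >> h.py <<'E'
def wcloud():
    s=ctrl.get_state();c=ctrl.read_camera("wrist");M=np.array(c["mount"])
    c=dict(c,rotation=M[:3,:3],xyz=M[:3,3]);T=cloud(c)
    return c,T,T@R.from_quat(s["tcp_rot"]).as_matrix().T+np.array(s["eef_pos"])
E
python3 - <<'E'
from h import *
c,T,W=wcloud()
print(c["xyz"],c["rotation"])
hsv=cv2.cvtColor(c["pixels"],cv2.COLOR_RGB2HSV);d=c["depth"]
m=(hsv[...,0]>=15)&(hsv[...,0]<=27)&(hsv[...,1]>120)&(d>0)
for nm,A in(("tool",T),("world",W)): print("yellow",nm,np.percentile(A[m],[1,25,50,75,99],axis=0).round(3).tolist())
for u,v in((200,275),(335,268),(195,290),(345,285),(280,160),(280,262),(280,145),(500,100),(60,75),(70,325)): print(u,v,c["pixels"][v,u],T[v,u].round(3),W[v,u].round(3))
P=cloud(c:=ctrl.read_camera("side"));hsv=cv2.cvtColor(c["pixels"],cv2.COLOR_RGB2HSV)
m=(hsv[...,0]>=15)&(hsv[...,0]<=27)&(hsv[...,1]>120)&(c["depth"]>0)&(P[...,1]>.03)&(P[...,1]<.35)&(P[...,2]>.02)&(P[...,0]>.3)&(P[...,0]<.8)
print("side",np.percentile(P[m],[1,50,99],axis=0).round(3).tolist())
g=(hsv[...,2]<60)&(c["depth"]>0)&(P[...,1]>.1)&(P[...,1]<.24)&(P[...,2]>.05)&(P[...,2]<.3)&(P[...,0]>.4)&(P[...,0]<.7)
print("gripper side",np.percentile(P[g],[0,2,50,98,100],axis=0).round(3).tolist())
E
```

```text
[ 0.0772942   0.00137271 -0.17429351] [[ 1.10399153e-03 -9.52634262e-01 -3.04116333e-01]
 [ 9.99998849e-01  7.35066563e-04  1.32758627e-03]
 [-1.04115842e-03 -3.04117448e-01  9.52633977e-01]]
yellow tool [[0.002, -0.064, -0.036], [0.019, -0.028, -0.034], [0.036, 0.003, -0.031], [0.051, 0.033, -0.024], [0.058, 0.069, 0.089]]
yellow world [[0.485, 0.102, 0.029], [0.495, 0.139, 0.142], [0.51, 0.169, 0.149], [0.526, 0.199, 0.152], [0.546, 0.236, 0.154]]
200 275 [77 72 68] [ 0.01  -0.031 -0.058] [0.537 0.137 0.176]
335 268 [35 27 14] [ 0.003  0.031 -0.039] [0.541 0.2   0.157]
195 290 [49 46 44] [ 0.01  -0.03  -0.068] [0.538 0.138 0.186]
345 285 [19 17 18] [ 0.007  0.031 -0.06 ] [0.537 0.199 0.178]
280 160 [87 59  0] [ 0.054  0.004 -0.023] [0.491 0.169 0.141]
280 262 [123 116 112] [-0.073  0.007  0.115] [0.619 0.18  0.003]
280 145 [113  81   0] [0.058 0.005 0.015] [0.488 0.17  0.103]
500 100 [176 168 164] [0.089 0.207 0.116] [0.445 0.37  0.002]
60 75 [26 23 23] [ 0.105 -0.162  0.073] [0.45  0.001 0.045]
70 325 [237 228 218] [-0.091 -0.169  0.034] [0.646 0.005 0.084]
side [[0.41, 0.086, 0.023], [0.515, 0.102, 0.123], [0.579, 0.207, 0.464]]
gripper side [[0.512, 0.1, 0.086], [0.515, 0.101, 0.166], [0.545, 0.13, 0.257], [0.576, 0.195, 0.299], [0.581, 0.203, 0.3]]
```

```bash
python3 -m inch '[[0.3,0,0,-0.03,0],[0.3,0,0,-0.06,0],[0.3,0.0,0,-0.08,0],[0.3,0,0,-0.08,0],[0.3,0,0,-0.08,0]]'
cat > tip.py <<'E'
from h import *
c,T,W=wcloud()
d=c["depth"]
m=(d>0)&(abs(T[...,0])<.03)&(abs(T[...,1])<.06)&(T[...,2]>-.08)&(W[...,2]>.165)&(c["pixels"].max(-1)<130)
Q=T[m];print(len(Q),"fx",c["fx"],"tip tool z max",np.sort(Q[:,2])[-8:].round(3));t=Q[Q[:,2]>Q[:,2].max()-.01];print(t.min(0).round(3),t.max(0).round(3))
hsv=cv2.cvtColor(c["pixels"],cv2.COLOR_RGB2HSV)
y=(hsv[...,0]>=15)&(hsv[...,0]<=27)&(hsv[...,1]>120)&(d>0)&(W[...,2]>.14)
print("yellow top",np.percentile(W[y],[1,50,99],axis=0).round(3).tolist())
save(c,"w4.png")
c=ctrl.read_camera("side");save(c,"s4.png")
cv2.imwrite("pics/sw4.png",cv2.resize(np.hstack([cv2.imread("pics/s4.png")[70:280,180:460],cv2.imread("pics/w4.png")]*1 if 0 else [cv2.resize(cv2.imread("pics/s4.png")[70:280,180:460],(560,420)),cv2.imread("pics/w4.png")]),(800,300)))
E
python3 tip.py
```

```text
time: 6.32
eef_pos: [0.5457, 0.1687, 0.1993]
tcp_rot: [-0.028, 1.0, 0.0, 0.002]
contact_force: [-1.1, -0.3, -0.9]
opening: 0.696
finger_force: 0.0
4511 fx 307.66057705400493 tip tool z max [-0.037 -0.037 -0.037 -0.037 -0.037 -0.037 -0.036 -0.036]
[-0.011 -0.041 -0.046] [ 0.011  0.043 -0.036]
yellow top [[0.486, 0.108, 0.14], [0.515, 0.172, 0.151], [0.547, 0.231, 0.154]]
```

View pics/sw4.png

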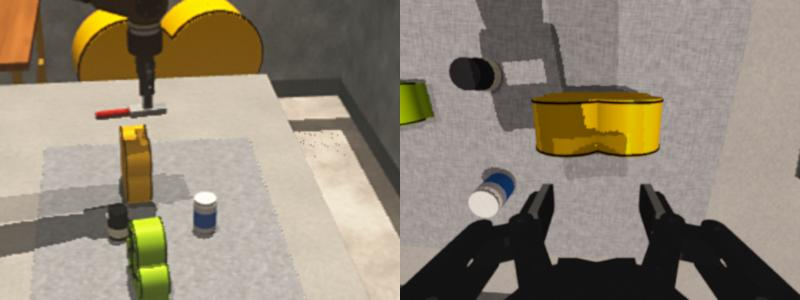

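Measured in free space, the real fingertips sit 36 mm behind the TCP at this opening. That is why they skimmed over the sign at z≈0.154. The picture confirms the sign hasn't moved. I'll go back around and push with the TCP at z=0.10, so the tips are at about 0.136.

```bash
python3 -m inch '[[0.3,0.035,0,0,0],[0.3,0.07,0,0,0],[0.3,0.105,0.002,0,0],[0.3,0.115,0.004,0.03,0],[0.3,0.115,0.004,0.06,0]]'
python3 -m inch '[[0.3,0,0,0.03,0],[0.3,0,0,0.039,0],[0.3,-0.01,0,0.039,0],[0.3,-0.02,0,0.039,0],[0.3,-0.03,0,0.039,0]]'
python3 -m inch '[[0.3,-0.006,0,0,0],[0.3,-0.012,0,0,0],[0.3,-0.018,0,0,0],[0.3,-0.024,0,0,0],[0.3,-0.03,0,0,0]]'
python3 tip.py
```

```text
time: 6.83
eef_pos: [0.428, 0.1664, 0.1372]
tcp_rot: [-0.029, 1.0, 0.0, 0.001]
contact_force: [-0.1, -0.1, -0.8]
opening: 0.699
finger_force: 0.0
time: 7.25
eef_pos: [0.4627, 0.1679, 0.1004]
tcp_rot: [-0.028, 1.0, 0.0, 0.002]
contact_force: [0.1, -0.0, 0.0]
opening: 0.695
finger_force: 0.0
time: 7.67
eef_pos: [0.4906, 0.1695, 0.0991]
tcp_rot: [-0.028, 1.0, 0.0, 0.0]
contact_force: [-0.5, 0.6, 0.7]
opening: 0.699
finger_force: 0.3
1816 fx 307.66057705400493 tip tool z max [-0.066 -0.066 -0.066 -0.066 -0.066 -0.066 -0.066 -0.066]
[-0.012 -0.042 -0.076] [ 0.012  0.045 -0.066]
yellow top [[0.475, 0.108, 0.14], [0.51, 0.172, 0.151], [0.542, 0.229, 0.21]]
```

View pics/sw4.png

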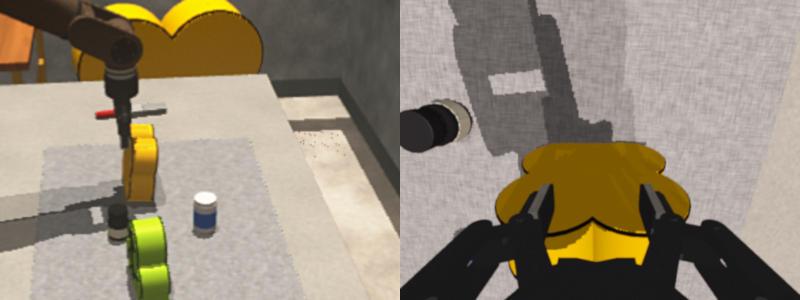

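The side view shows the yellow sign starting to tip away from the robot, and the wrist view shows both fingers on its plain face. I'll push on until it falls.

```bash
python3 -m inch '[[0.3,-0.006,0,0,0],[0.3,-0.012,0,0,0],[0.3,-0.018,0,0,0],[0.3,-0.024,0,0,0],[0.3,-0.03,0,0,0]]'
python3 -m inch '[[0.3,-0.006,0,0,0],[0.3,-0.012,0,0,0],[0.3,-0.018,0,0,0],[0.3,-0.024,0,0,0],[0.3,-0.03,0,0,0]]'
python3 -m inch '[[0.3,0,0,0,0],[0.3,0,0,0,0],[0.3,0,0,0,0],[0.3,0,0,0,0],[0.3,0,0,0,0]]'
cat > loc.py <<'E'
from h import *
P=cloud(c:=ctrl.read_camera("side"));hsv=cv2.cvtColor(c["pixels"],cv2.COLOR_RGB2HSV)
for n,lo,hi,a,b in(("yellow",15,27,.03,.35),("green",28,50,-.33,-.03)):
    m=(hsv[...,0]>=lo)&(hsv[...,0]<=hi)&(hsv[...,1]>120)&(c["depth"]>0)&(P[...,1]>a)&(P[...,1]<b)&(P[...,2]>.015)&(P[...,2]<.25)&(P[...,0]>.25)&(P[...,0]<.85)
    print(n,np.percentile(P[m],[1,50,99],axis=0).round(3).tolist())
for q in("ink_jar","paint_tin"):
    r=ctrl.spot_in(q,c)[0]["at"];print(q,np.round(r),P[int(r[1]),int(r[0])].round(3))
save(c,"s5.png")
E
python3 loc.py
```

```text
time: 8.18
eef_pos: [0.5207, 0.1711, 0.0989]
tcp_rot: [-0.028, 1.0, 0.0, 0.0]
contact_force: [-0.0, 0.4, -0.3]
opening: 0.698
finger_force: 0.1
time: 8.6
eef_pos: [0.5505, 0.1728, 0.0987]
tcp_rot: [-0.028, 1.0, 0.0, -0.0]
contact_force: [-0.9, 0.2, 0.4]
opening: 0.697
finger_force: 0.0
time: 9.02
eef_pos: [0.5496, 0.1728, 0.0988]
tcp_rot: [-0.028, 1.0, -0.0, -0.0]
contact_force: [0.6, -0.7, 0.8]
opening: 0.695
finger_force: 0.0
yellow [[0.55, 0.092, 0.017], [0.598, 0.115, 0.059], [0.697, 0.235, 0.07]]
green [[0.489, -0.257, 0.016], [0.526, -0.223, 0.1], [0.559, -0.15, 0.156]]
ink_jar [259. 224.] [ 0.461 -0.03   0.057]
paint_tin [325. 218.] [ 0.663 -0.025  0.068]
```

The yellow sign lies flat with its plain side up (top at z≈0.066), and the jar and tin haven't moved. Next is the green sign: lift, cross over and come down on its far side.

```bash
python3 -m inch '[[0.3,0,0,-0.035,0],[0.3,0,0,-0.07,0],[0.7,0,0,-0.1,0],[0.7,-0.005,-0.035,-0.1,0],[0.7,-0.01,-0.075,-0.1,0]]'
python3 -m inch '[[0.7,-0.005,-0.038,0,0],[0.7,-0.01,-0.076,0,0],[0.7,-0.015,-0.114,0,0],[0.7,-0.02,-0.152,0,0],[0.7,-0.025,-0.19,0,0]]'
python3 -m inch '[[0.7,-0.003,-0.04,0,0],[0.7,-0.006,-0.08,0,-3],[0.7,-0.006,-0.081,0,-3],[0.7,-0.006,-0.081,0,-3],[0.7,-0.006,-0.081,0,-3]]'
cat > g.py <<'E'
from h import *
c,T,W=wcloud();d=c["depth"];print(ctrl.get_state()["opening"])
m=(d>0)&(abs(T[...,0])<.03)&(abs(T[...,1])<.06)&(T[...,2]>-.08)&(W[...,2]>.165)&(c["pixels"].max(-1)<130)
t=T[m];t=t[t[:,2]>t[:,2].max()-.01];print("tip",t.min(0).round(3),t.max(0).round(3))
hsv=cv2.cvtColor(c["pixels"],cv2.COLOR_RGB2HSV)
y=(hsv[...,0]>=28)&(hsv[...,0]<=50)&(hsv[...,1]>120)&(d>0)&(W[...,2]>.14)
for A in(T,W):print("green top",np.percentile(A[y],[1,50,99],axis=0).round(3).tolist())
save(c,"w6.png")
c2=ctrl.read_camera("side")
cv2.imwrite("pics/sw6.png",cv2.resize(np.hstack([cv2.resize(cv2.cvtColor(c2["pixels"],cv2.COLOR_RGB2BGR)[110:320,180:460],(560,420)),cv2.imread("pics/w6.png")]),(800,300)))
E
python3 g.py
```

```text
time: 9.58
eef_pos: [0.5658, 0.0997, 0.2027]
tcp_rot: [-0.031, 1.0, 0.0, 0.004]
contact_force: [0.4, -0.3, -0.8]
opening: 0.303
finger_force: 0.0
time: 10.0
eef_pos: [0.5998, -0.0916, 0.199]
tcp_rot: [-0.028, 1.0, -0.0, 0.0]
contact_force: [0.5, 0.1, 0.7]
opening: 0.299
finger_force: 0.0
time: 10.42
eef_pos: [0.6102, -0.17, 0.1985]
tcp_rot: [-0.054, 0.999, 0.0, -0.0]
contact_force: [0.5, 0.4, -0.4]
opening: 0.3
finger_force: 0.0
0.3022084355359457
tip [-0.011 -0.025 -0.042] [ 0.011  0.027 -0.032]
green top [[0.058, -0.03, 0.044], [0.088, 0.001, 0.048], [0.115, 0.032, 0.058]]
green top [[0.494, -0.21, 0.14], [0.523, -0.178, 0.15], [0.555, -0.146, 0.154]]
```

View pics/sw6.png

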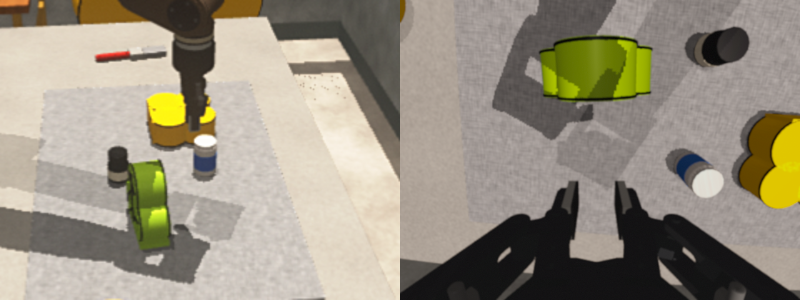

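The yellow sign lies flat and plain. The green one is centred on the tool (y offset 1 mm), its far face 58 mm behind. I'll descend and push towards the robot.

```bash
python3 -m inch '[[0.7,0,0,0.035,0],[0.7,0,0,0.07,0],[0.7,0,0,0.098,0],[0.7,0.01,0,0.098,0],[0.7,0.025,0,0.098,0]]'
python3 -m inch '[[0.7,0.006,0,0,0],[0.7,0.012,0,0,0],[0.7,0.018,0,0,0],[0.7,0.024,0,0,0],[0.7,0.03,0,0,0]]'
python3 -m inch '[[0.7,0.006,0,0,0],[0.7,0.012,0,0,0],[0.7,0.018,0,0,0],[0.7,0.024,0,0,0],[0.7,0.03,0,0,0]]'
python3 loc.py
python3 -m inch '[[0.7,0.006,0,0,0],[0.7,0.012,0,0,0],[0.7,0.018,0,0,0],[0.7,0.024,0,0,0],[0.7,0.03,0,0,0]]'
python3 -m inch '[[0.7,0,0,0,0],[0.7,0,0,0,0],[0.7,0,0,0,0],[0.7,0,0,0,0],[0.7,0,0,0,0]]'
python3 loc.py
```

```text
time: 10.93
eef_pos: [0.5842, -0.1707, 0.0988]
tcp_rot: [-0.056, 0.998, 0.001, -0.002]
contact_force: [-0.4, 0.0, -0.0]
opening: 0.299
finger_force: 0.0
time: 11.35
eef_pos: [0.5563, -0.1766, 0.1023]
tcp_rot: [-0.055, 0.999, -0.001, 0.001]
contact_force: [1.5, -0.3, 0.9]
opening: 0.302
finger_force: 0.4
time: 11.77
eef_pos: [0.5252, -0.1796, 0.1007]
tcp_rot: [-0.055, 0.999, 0.0, -0.0]
contact_force: [1.3, 0.4, -0.3]
opening: 0.303
finger_force: 0.2
yellow [[0.568, 0.092, 0.016], [0.628, 0.104, 0.044], [0.699, 0.215, 0.067]]
green [[0.457, -0.26, 0.018], [0.502, -0.229, 0.099], [0.55, -0.159, 0.162]]
ink_jar [257. 348.] [ 0.443 -0.486  0.021]
paint_tin [325. 217.] [ 0.66  -0.025  0.067]
time: 12.33
eef_pos: [0.4953, -0.1828, 0.1007]
tcp_rot: [-0.055, 0.999, 0.0, -0.0]
contact_force: [0.4, 0.1, -0.5]
opening: 0.297
finger_force: 0.0
time: 12.75
eef_pos: [0.4963, -0.1829, 0.1009]
tcp_rot: [-0.055, 0.999, -0.0, 0.0]
contact_force: [-0.1, 0.5, 0.4]
opening: 0.303
finger_force: 0.0
yellow [[0.551, 0.092, 0.016], [0.618, 0.105, 0.043], [0.698, 0.207, 0.068]]
green [[0.346, -0.268, 0.016], [0.428, -0.226, 0.062], [0.494, -0.124, 0.069]]
ink_jar [250. 264.] [ 0.431 -0.227  0.064]
paint_tin [325. 220.] [ 0.66  -0.028  0.062]
```

Both signs are flat. I'll lift clear, take a last look and hand in.

```bash
python3 -m inch '[[0.7,0,0,-0.035,0],[0.7,0,0,-0.07,0],[0.7,-0.03,0,-0.1,0],[0.7,-0.07,0,-0.13,0],[0.7,-0.1,0,-0.13,0]]'
python3 -m inch '[[0.7,0,0,0,0],[0.7,0,0,0,0],[0.7,0,0,0,0],[0.7,0,0,0,0],[0.7,0,0,0,0]]'
python3 loc.py
python3 - <<'E'
from h import *
c=ctrl.read_camera("top");save(c,"t7.png")
cv2.imwrite("pics/st7.png",cv2.resize(np.hstack([cv2.imread("pics/s5.png"),cv2.imread("pics/t7.png")]),(800,300)))
E
```

```text
time: 13.32
eef_pos: [0.5987, -0.1731, 0.2379]
tcp_rot: [-0.054, 0.999, -0.003, 0.005]
contact_force: [1.3, -0.9, 1.5]
opening: 0.304
finger_force: 0.0
time: 13.73
eef_pos: [0.5943, -0.1719, 0.2302]
tcp_rot: [-0.054, 0.999, 0.0, -0.001]
contact_force: [-0.6, 0.4, 0.0]
opening: 0.301
finger_force: 0.0
yellow [[0.549, 0.092, 0.016], [0.614, 0.105, 0.045], [0.698, 0.215, 0.068]]
green [[0.346, -0.268, 0.016], [0.428, -0.225, 0.062], [0.494, -0.124, 0.069]]
ink_jar [261. 225.] [ 0.467 -0.03   0.053]
paint_tin [326. 220.] [ 0.663 -0.024  0.056]
```

View pics/st7.png

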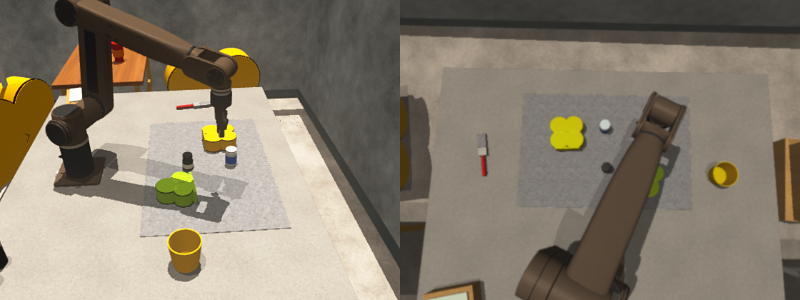

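The picture shows both signs flat with no strokes on top: yellow at (220,137) and green at (178,188) in the side half. The jar, tin, bucket and brush are where they were.

```bash
python3 -c "
from plant import ctrl
print(ctrl.sign_off())"
```

```text
the job is handed in; nothing more can be done
None
```

Both signs were pushed over and lie flat on the mat, plain side up, with the jar, tin, bucket and brush left in place; the job was handed in at about 14 s, after two early passes skimmed over the yellow sign without moving it.

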